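# Jack up the side of a model truck and hold it

### The arm

A 6-joint arm with a two-finger parallel gripper is mounted at the origin on the work surface. World frame = base frame: x ahead of the robot, y to its left, z up, the work surface at z = 0. Lengths are in m, angles in rad, forces in N, time in s.
With the tool pointing down it reaches from about 0.35 to 0.775 m from the base axis. Payload 7.3 kg.
Tool frame: the origin (TCP) lies midway between the tips of the shut fingers; the grasp point (between the pads) lies 19 mm behind it (robot.tcp_to_grasp is the distance from the TCP to the grasp point, in m); z points along the fingers, y is the line along which they close (so a half turn about z gives the same grasp; the last joint's range is limited). The gripper opens to 92 mm and grips with 3 to 60 N. Pads are 19 mm wide; open, the fingers measure 130 mm over their backs; the gripper's body (75 mm by 190 mm) begins 47 mm behind the grasp point.
Start: joints at [1.177, 0.342, 1.524, -0, 1.275, -0.146], TCP at [0.129, 0.509, 0.201] pointing down, gripper open.
Joint ranges: [-2.53, 2.53], [-0.77, 2.02], [0.04, 2.7], [-1, 4.14], [0.28, 2.66], [-3.11, 3.11]. Speed limits (rad/s): [2.57, 2.57, 3.14, 3.14, 3.14, 3.14].

### API

Orientations are given as [roll, pitch, yaw] about the fixed x, y, z axes, in that order (R = Rz(yaw) Ry(pitch) Rx(roll)).
In Python, from cell import readout, cams, ticket, robot gives the robot as it stands. The module is installed in compiled form; this text tells all that it offers.
- The arm moves only by the tool jog_arm, never from a script. Its argument "plan" is a list of rows, each a list of 5 numbers: the shift along the world's x, y, z each as a share of 0.08 m, from -1 to 1, then the turn about the world's z as a share of 90 degrees, from -1 to 1, then the opening, from -1 (shut) to 1 (fully open). A call has 1 to 12 rows; each row is the pose to reach, as a shift and turn from the pose commanded when the call began; what a row does not reach only later rows make up. A row lasts 1/10 s, in which the tool goes at most 50 mm and 8.59 degrees, less where a joint would pass 70% of its speed; a pose out of reach is approached as far as the arm can. A call with a number of a shift or a turn outside -1 to 1 is refused whole. A call with a gripper value outside its range is refused whole. The fingers move at their own pace and stop on an object; "squeeze" is the grip in N (left out, the last holds). Time passes only in rows, so rows that repeat a pose let the fingers close. It gives the time, the measured TCP pose, the force, the opening and the grip force at its end, in the units of the state.
- readout.observe(): the state, without advancing time (a new reading comes with each control period).
- cams.read_camera(name): name is "scene" or "top" or "wrist"; returns the picture (480x640x3 uint8, blue, green, red); there is no depth.
- cams.calibration(name): a dict with "K" (3x3 intrinsics, pixels), "world_from_camera" (4x4, takes a point from camera to world coordinates). Camera axes: x right, y down, z forward; pixel columns grow to the right and rows downward; lengths in m; the calibration is good to about 2 mm. A picture is of the moment at which its call begins: read the wrist's pose just before it. calibration takes no time and is no camera call; for the wrist camera it gives the pose at the moment of the call.
- ticket.hand_in(): hands the job in; it is judged then, once.
The state is a dict: "time": time; "qpos": joint angles; "qvel": joint speeds; "joint_efforts": joint torques, N m; "tool_pos": TCP position; "tool_rot": TCP orientation; "contact_force": force on the tool from outside, world axes, zero at the start; "torque": the same for the moment, N m; "opening": finger opening in m; "grip_force": force on a finger pad.
Only numpy, scipy, OpenCV 4.12 (cv2) and the standard library are available. Lean on these libraries where they do the work, as an engineer would, in place of code of your own. Each camera call takes 0.05 s, during which the arm holds its last target. There are 200 camera calls.

### The job

Move the small bench jack so that it stands on the desk with its saddle centred under the model truck's marked lift point (the round side tab with the raised ring, not the square tab) and let go of it. Pump the handle fully down as a trial lift, let it come all the way back up so that the wheels stand on the desk again, then pump it fully down again and finish while holding the handle down, with both wheels on that side hanging clear of the desk on the jack alone. Do not shove the truck or tip the jack over, and leave everything else on the desk where it is.

Things in the scene. Friction and masses are not known exactly. Their poses are not given: they have to be found in the camera images.
- truck: Bare model truck chassis, black, 1.1 kg, loose, 345 long (its x), 200 wide (y), 111 high, on four locked rubber wheels (dia 90, 40 wide, no suspension). Origin: at desk level under its middle, z up. Lift side: -y, wheels there centred at x = -125 and 125, outer faces at y = -100. Between them two aluminium tabs stick out of the sill, undersides 38 above the desk, 8 thick.
- lift_point (a point): Marked lift point: centre of the flat underside of the round-ended tab (36 dia, raised steel ring on its top, reaching out to y = -113), 38 above the desk while the truck stands on its wheels; truck frame (-30, -95, 38). Axes as the truck's.
- plain_tab (a point): Underside of the square-ended tab without ring, 30 wide, 25 mm clear of the round one; truck frame (35, -95, 38). Not a lift point.
- grip_block (a point): Top centre of the jack's upright steel grip block: 40 (jack x) by 32 (jack y), from 16 to 80 above the desk, over the jack's origin. Grip it across y from above, to lift or slide the jack. Axes as the jack's.
- tyre_a (a point): Underside of the lift-side tyre at truck x = -125, at its outer face (y = -100); on the desk (z = 0) at the start.
- tyre_b (a point): Underside of the lift-side tyre at truck x = +125, at its outer face (y = -100); on the desk (z = 0) at the start.
- jack: Loose trolley-type bench jack, grey paint and steel, 0.9 kg. Origin: centre of its underside below the grip block; x to the saddle end, y across, z up. Base 56 wide, 16 high from x = -125 to 20, then a nose 36 wide, 12 high to x = 108. Saddle: 30 dia disc at x = 85. The pump handle rises from the block towards -x. It slides on its flat underside (the wheels are for looks).
- saddle_top (a point): Centre of the top of the saddle disc: jack frame (85, 0, 30) when down. It rises straight up by up to 25, in proportion to the handle angle, and meets the lift point after about 8 of rise and then lifts it about 17.
- pump (a joint): Pump handle angle, rad: 0 = fully up (handle slopes up 0.55 rad towards jack -x), 0.55 = fully down (level, at its stop). The saddle follows it directly. Let go, a damped spring brings it back up in about half a second, and saddle and load sink with it. Pushing down on its pad takes about 4 N at first, 6 to 10 N under the truck.
- handle_pad (a point): Centre of the top face of the rubber pad at the handle's end (40 along the handle, 36 across, 12 thick), 120 along the handle from the hinge and 6 above its centre line. About 130 above the desk when up, 68 when down.
- pump_hinge (a point): Hinge of the pump handle (jack frame -30, 0, 62); its axis is the jack's y.
- spare_wheel: Bystander: spare wheel lying flat, dia 90, 40 high. Origin under its centre.
- parts_jar: Bystander: clear jar with steel lid, dia 60, 60 high. Origin under its centre.
- screwdriver: Bystander: screwdriver 180 long lying along its x.
- power_bank: Bystander: white power bank 105 x 32 x 26. Origin under its centre.
- tumbler: Bystander: wood-look drinking tumbler, dia 82, 150 high. Origin under its centre.
- wrench: Bystander: wrench 150 long lying along its x.
- battery: Bystander: battery brick 135 x 45 x 25. Origin under its centre.

How it is judged:
By the outcome, as a careful person would: the job done as asked, in the order asked, and still so for the second after the job is handed in, while the arm keeps its last pose, push and grip.
It also fails if it takes over 61 s, if anything falls off the work surface, if the arm or the gripper's body presses on something with over 40 N, if the wrist force passes 120 N, or if a joint passes its speed limit or range.

## Working session

There is one attempt and no reset: what is moved stays moved. The work goes in short steps, Python scripts to look and compute and a tool call to move; the robot and the scene stay as the last step left them, time stands still between calls to the robot, and variables do not carry over. Pictures are saved under pics/ and viewed, at most 10 in all, crops included, and the job is handed in when it is done.

Besides the shell and the picture viewer there is one more tool, called after "Emit:" as name(argument=value, ...) on one line, values as JSON. jog_arm: Moves the arm, as the interface text tells. Shift numbers are shares of 0.08 m and turn numbers shares of 90 degrees, none past 1 either way. Its arguments: {"type":"object","properties":{"plan":{"type":"array"},"squeeze":{"type":"number"}},"required":["plan"]}

```bash
mkdir -p pics; python3 - <<'E'
from cell import readout,cams
import cv2,numpy as np
s=readout.observe();print(s)
for n in("scene","top"):
    cv2.imwrite(f"pics/{n}0.png",cams.read_camera(n));c=cams.calibration(n);print(n,c["K"],np.round(c["world_from_camera"],4))
E
```

```text
{'time': 0.0, 'qpos': array([ 1.17701303e+00,  3.42715324e-01,  1.52501129e+00,  2.78629479e-05,
        1.27536793e+00, -1.46002130e-01]), 'qvel': array([-7.09810882e-04,  2.49015487e-04, -1.32791723e-03, -8.74071926e-04,
        7.65994388e-04,  2.77047318e-05]), 'joint_efforts': array([ 3.94709195e-04, -4.31246066e+01, -2.44222945e+01,  7.18459021e-02,
        5.59537194e-02, -1.19959127e-04]), 'tool_pos': array([0.1285608 , 0.50856956, 0.19995082]), 'tool_rot': array([-3.14011061e+00, -2.44862002e-04,  2.89380317e+00]), 'contact_force': array([0.54211882, 0.24140018, 0.00957275]), 'torque': array([ 0.00292595, -0.00055248,  0.01251913]), 'grip_force': 0.0, 'opening': 0.09166652469701102}
scene [[505.72475975   0.         329.07317197]
 [  0.         505.72475975 234.838796  ]
 [  0.           0.           1.        ]] [[ 0.7159  0.5483 -0.4322  1.0941]
 [ 0.6979 -0.5782  0.4226 -0.4805]
 [-0.0182 -0.6042 -0.7966  1.141 ]
 [ 0.      0.      0.      1.    ]]
top [[542.60034873   0.         313.87490098]
 [  0.         542.60034873 244.57587796]
 [  0.           0.           1.        ]] [[ 0.0081 -0.9894  0.145   0.3136]
 [-0.9998 -0.0056  0.018   0.0377]
 [-0.017  -0.1451 -0.9893  1.4404]
 [ 0.      0.      0.      1.    ]]
```

View pics/top0.png

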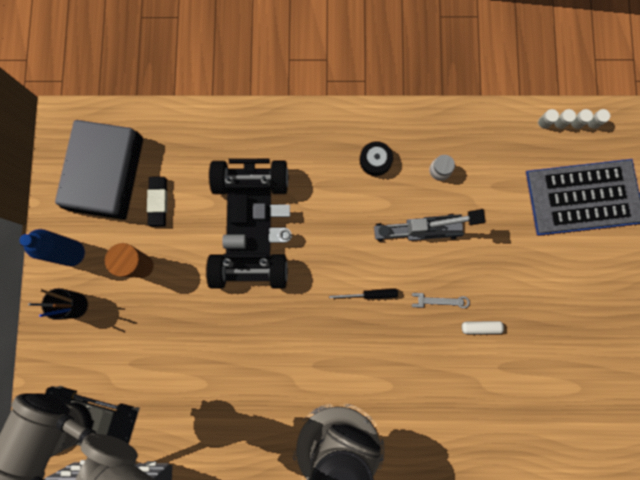

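View pics/scene0.png

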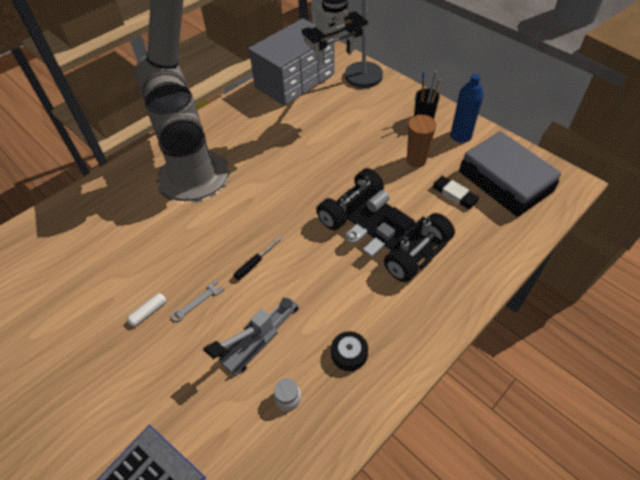

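The top view shows the truck with its round tab at about (284,236) and square tab at (280,210). The jack's saddle is at (381,231), its pad at (477,216), and its block near (418,227). The scene view shows the same layout: round tab (355,234), saddle (290,305), pad (213,350). Next I'll enlarge both for exact pixels.

```bash
cat > h.py <<'E'
import numpy as np,cv2
from cell import readout,cams
def ray(n,p,c=None):
    c=c or cams.calibration(n);T=c["world_from_camera"]
    d=T[:3,:3]@np.linalg.solve(c["K"],[p[0],p[1],1]);return T[:3,3],d/np.linalg.norm(d)
def plane(n,p,z,c=None):
    o,d=ray(n,p,c);return o+d*(z-o[2])/d[2]
def tri(rays):
    A=sum(np.eye(3)-np.outer(d,d) for o,d in rays);b=sum((np.eye(3)-np.outer(d,d))@o for o,d in rays)
    x=np.linalg.solve(A,b);return x,[np.linalg.norm(np.cross(x-o,d)) for o,d in rays]
E
python3 - <<'E'
from h import *
t=cv2.imread("pics/top0.png");s=cv2.imread("pics/scene0.png")
a=cv2.resize(t[150:290,200:500][:,:],(800,373),interpolation=cv2.INTER_CUBIC)
cv2.imwrite("pics/tc.png",a)
b=cv2.resize(s[160:385,195:465],(720,600),interpolation=cv2.INTER_CUBIC)
cv2.imwrite("pics/sc.png",b)
for nm,p,z in[("saddle",(381,231),.03),("tab",(284,236),.046),("sq",(280,210),.046),("pad",(477,216),.13),("block",(418,227),.08)]:print(nm,plane("top",p,z))
E
```

```text
saddle [ 0.55731217 -0.113087    0.03      ]
tab [0.54001672 0.14104391 0.046     ]
sq [0.6090944  0.15266925 0.046     ]
pad [ 0.57848999 -0.33724668  0.13      ]
block [ 0.55945635 -0.20156146  0.08      ]
```

View pics/tc.png

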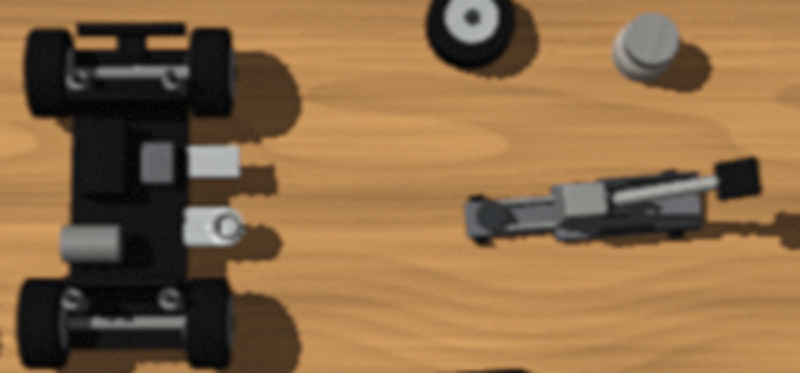

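View pics/sc.png

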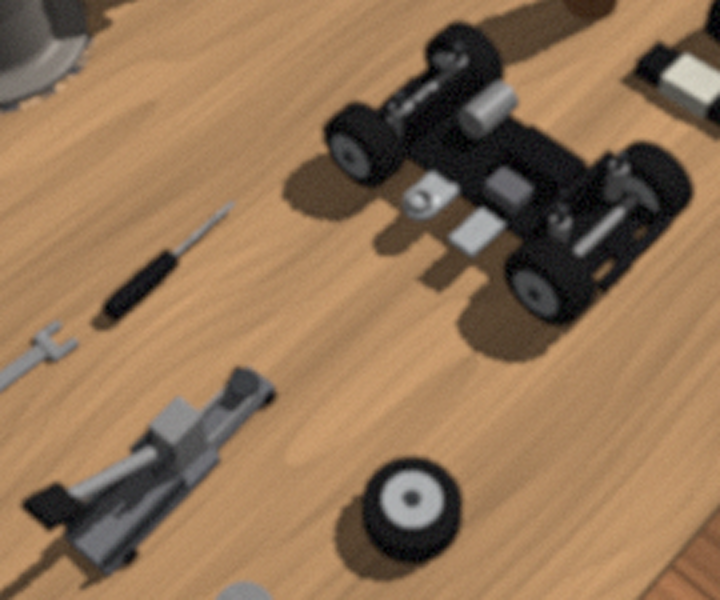

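The enlarged top view shows ring (227,227), saddle (494,216), block top (583,199) and pad (738,178). In the enlarged scene view they are ring (421,200), saddle (243,383), block top (180,421) and pad (57,508). I'll triangulate these.

```bash
python3 - <<'E'
from h import *
P={"ring":((227,227),(421,200)),"saddle":((494,216),(243,383)),"block":((583,199),(180,421)),"pad":((738,178),(57,508)),"wheelA_hub":((210,322),(352,155)),"sq":((213,161),(478,231))}
for k,(a,b) in P.items():
    pt=(200+(a[0]+.5)*.375-.5,150+(a[1]+.5)*.3753-.5);ps=(195+(b[0]+.5)*.375-.5,160+(b[1]+.5)*.375-.5)
    x,e=tri([ray("top",pt),ray("scene",ps)]);print(k,x.round(4),np.round(e,4))
c=cams.calibration("wrist");print(c["K"],c["world_from_camera"].round(4))
E
```

```text
ring [0.5448 0.1414 0.0469] [0.0031 0.0031]
saddle [ 0.5601 -0.1214  0.0273] [0.0028 0.0028]
block [ 0.5693 -0.2011  0.0727] [0.0031 0.0031]
pad [ 0.5805 -0.3355  0.1217] [0.0031 0.0031]
wheelA_hub [0.4479 0.1509 0.032 ] [0.0052 0.0052]
sq [0.6109 0.1557 0.0421] [0.002 0.002]
[[394.31590967   0.         326.50981828]
 [  0.         394.31590967 242.44602733]
 [  0.           0.           1.        ]] [[ 0.2458  0.926   0.2866  0.0506]
 [ 0.9693 -0.2343 -0.0745  0.5284]
 [-0.0018  0.2961 -0.9552  0.3826]
 [ 0.      0.      0.      1.    ]]
```

Emit:
jog_arm(plan=[[0.6,-1,0,-0.087,1],[0.6,-1,0,-0.087,1],[0.6,-1,0,-0.087,1]])

```text
time: 0.4
tool_pos: [0.1781, 0.4254, 0.2003]
tool_rot: [-3.139, 0.001, 2.754]
contact_force: [-0.7, -0.1, -0.1]
opening: 0.0916
grip_force: 0.0
```

Emit:
jog_arm(plan=[[0.6,-1,0,-0.087,1],[0.6,-1,0,-0.087,1],[0.6,-1,0,-0.087,1]])

```text
time: 0.7
tool_pos: [0.2262, 0.346, 0.2005]
tool_rot: [-3.14, 0.001, 2.617]
contact_force: [0.3, 0.1, -0.2]
opening: 0.0919
grip_force: 0.0
```

Emit:
jog_arm(plan=[[0.6,-1,0,-0.087,1],[0.6,-1,0,-0.087,1],[0.6,-1,0,-0.087,1]])

```text
time: 1.0
tool_pos: [0.2745, 0.2666, 0.2006]
tool_rot: [-3.141, 0.001, 2.479]
contact_force: [-0.8, -0.0, -0.9]
opening: 0.0919
grip_force: 0.0
```

Emit:
jog_arm(plan=[[0.6,-1,0,-0.087,1],[0.6,-1,0,-0.087,1],[0.6,-1,0,-0.087,1]])

```text
time: 1.3
tool_pos: [0.323, 0.1868, 0.2007]
tool_rot: [3.141, 0.001, 2.343]
contact_force: [-0.5, 0.4, -0.6]
opening: 0.0917
grip_force: 0.0
```

Emit:
jog_arm(plan=[[0.6,-1,0,-0.087,1],[0.6,-1,0,-0.087,1],[0.6,-1,0,-0.087,1]])

```text
time: 1.6
tool_pos: [0.3711, 0.107, 0.2006]
tool_rot: [3.141, 0.001, 2.207]
contact_force: [-1.3, 0.0, 1.0]
opening: 0.0918
grip_force: 0.0
```

Emit:
jog_arm(plan=[[0.6,-1,0,-0.087,1],[0.6,-1,0,-0.087,1],[0.6,-1,0,-0.087,1]])

```text
time: 1.9
tool_pos: [0.4192, 0.0273, 0.2005]
tool_rot: [3.141, 0.001, 2.071]
contact_force: [0.2, 0.6, 0.2]
opening: 0.0914
grip_force: 0.0
```

Emit:
jog_arm(plan=[[0.6,-1,0,-0.087,1],[0.6,-1,0,-0.087,1],[0.6,-1,0,-0.087,1]])

```text
time: 2.2
tool_pos: [0.4672, -0.0525, 0.2002]
tool_rot: [3.141, 0.001, 1.935]
contact_force: [-0.7, 0.9, -0.2]
opening: 0.092
grip_force: 0.0
```

Emit:
jog_arm(plan=[[0.6,-1,0,-0.087,1],[0.6,-1,0,-0.087,1],[0.6,-1,0,-0.087,1]])

```text
time: 2.5
tool_pos: [0.515, -0.1323, 0.1998]
tool_rot: [3.141, 0.0, 1.799]
contact_force: [1.0, 0.9, -1.0]
opening: 0.0916
grip_force: 0.0
```

```bash
python3 - <<'E'
from h import *
import pickle
c=cams.calibration("wrist");cv2.imwrite("pics/w1.png",cams.read_camera("wrist"));pickle.dump(c,open("w1.pkl","wb"))
E
```

Emit:
jog_arm(plan=[[0.67,-0.86,0.2,-0.087,1],[0.67,-0.86,0.2,-0.087,1],[0.67,-0.86,0.2,-0.087,1],[0.67,-0.86,0.2,-0.087,1]])

```text
time: 2.95
tool_pos: [0.5663, -0.1974, 0.2161]
tool_rot: [-3.14, -0.002, 1.665]
contact_force: [0.1, -0.1, -0.3]
opening: 0.0917
grip_force: 0.0
```

```bash
python3 - <<'E'
from h import *
import pickle
print(readout.observe()["tool_pos"])
c=cams.calibration("wrist");cv2.imwrite("pics/w2.png",cams.read_camera("wrist"));pickle.dump(c,open("w2.pkl","wb"))
a=cv2.imread("pics/w1.png");b=cv2.imread("pics/w2.png")
cv2.imwrite("pics/w12.png",cv2.resize(np.hstack([a,b]),(800,300)))
E
```

```text
[ 0.56629151 -0.19742058  0.21609067]
```

View pics/w12.png

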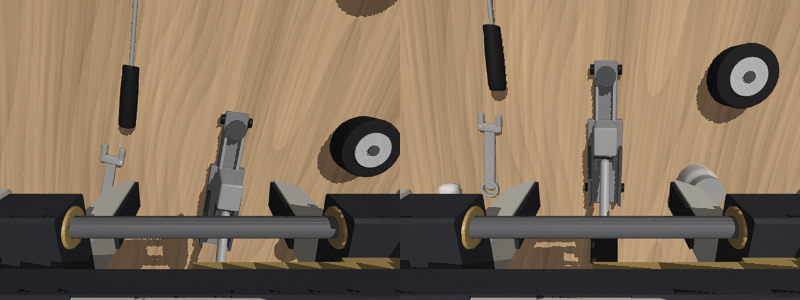

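The two wrist views show the saddle at about (236,129) and the block top near (229,175) in the left half. In the right half they are at (604,75) and (606,128). Now I'll crop for exact pixels.

```bash
python3 - <<'E'
from h import *
a=cv2.imread("pics/w1.png")[170:370,310:410];b=cv2.imread("pics/w2.png")[85:285,285:385]
o=np.hstack([cv2.resize(x,None,fx=3,fy=3,interpolation=cv2.INTER_CUBIC) for x in(a,b)]);cv2.imwrite("pics/wc.png",o)
E
```

```text
(no output)
```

View pics/wc.png

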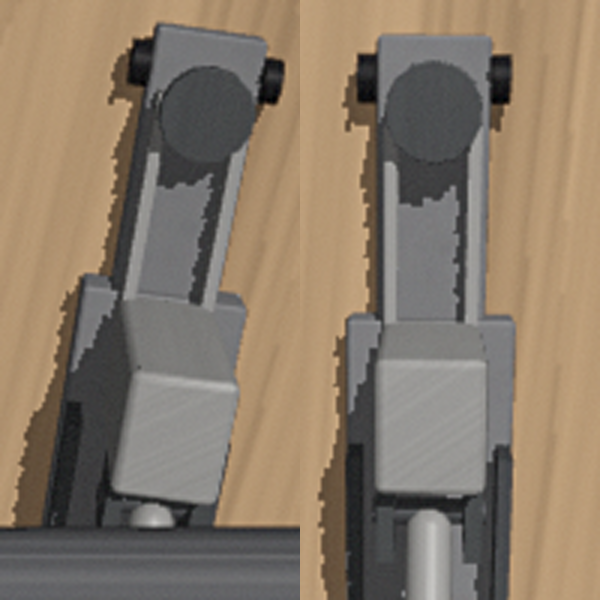

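Clean views. In the left crop the saddle is at (207,114) and the block top centre at (175,438). In the right crop they are at (433,111) and (431,427).

```bash
python3 - <<'E'
from h import *
import pickle
c1,c2=[pickle.load(open(f"w{i}.pkl","rb")) for i in(1,2)]
f=lambda u,v,x,y:((u+.5)/3-.5+x,(v+.5)/3-.5+y)
R={}
for k,a,b in[("saddle",(207,114),(133,111)),("block",(175,438),(131,427))]:
    p,q=f(*a,310,170),f(*b,285,85)
    x,e=tri([ray("",p,c1),ray("",q,c2)]);R[k]=x;print(k,x.round(4),np.round(e,4))
    z={"saddle":.03,"block":.08}[k];print(plane("",p,z,c1),plane("",q,z,c2))
d=R["saddle"]-R["block"];print(np.degrees(np.arctan2(d[1],d[0])),np.hypot(*d[:2]))
E
```

```text
saddle [ 0.5607 -0.1185  0.0268] [0.0001 0.0001]
[ 0.56011991 -0.11787867  0.03      ] [ 0.56059888 -0.11851973  0.03      ]
block [ 0.5679 -0.2034  0.0761] [0. 0.]
[ 0.56701397 -0.20147432  0.08      ] [ 0.56785623 -0.20230681  0.08      ]
94.91276743649041 0.08519039599559854
```

Emit:
jog_arm(plan=[[0.02,-0.03,-0.9,0,1],[0.02,-0.03,-0.9,0,1],[0.02,-0.03,-0.9,0,1],[0.02,-0.03,-0.9,0,1]])

```text
time: 3.4
tool_pos: [0.568, -0.2008, 0.1456]
tool_rot: [3.141, -0.0, 1.665]
contact_force: [-0.2, -0.4, 0.2]
opening: 0.0918
grip_force: 0.0
```

Emit:
jog_arm(plan=[[0,-0.02,-0.35,0,1],[0,-0.02,-0.7,0,1],[0,-0.02,-0.7,0,1]])

```text
time: 3.7
tool_pos: [0.5667, -0.2026, 0.0874]
tool_rot: [-3.139, -0.002, 1.664]
contact_force: [-1.0, -0.1, -0.5]
opening: 0.0917
grip_force: 0.0
```

Emit:
jog_arm(plan=[[0,0,-0.3,0,1],[0,0,-0.58,0,1],[0,0,-0.58,0,1],[0,0,-0.58,0,1]])

```text
time: 4.1
tool_pos: [0.5691, -0.2041, 0.0445]
tool_rot: [3.139, 0.001, 1.664]
contact_force: [0.9, 0.2, -0.6]
opening: 0.092
grip_force: 0.0
```

Emit:
jog_arm(squeeze=40, plan=[[0,0,0,0,-1],[0,0,0,0,-1],[0,0,0,0,-1],[0,0,0,0,-1],[0,0,0,0,-1],[0,0,0,0,-1],[0,0,0,0,-1],[0,0,0,0,-1],[0,0,0,0,-1],[0,0,0,0,-1]])

```text
time: 5.1
tool_pos: [0.568, -0.2038, 0.0422]
tool_rot: [3.141, -0.0, 1.664]
contact_force: [0.7, -0.3, -0.9]
opening: 0.0311
grip_force: 40.0
```

Emit:
jog_arm(plan=[[0,0,0.1,0,-1],[0,0,0.19,0,-1],[0,0.2,0.19,0.02,-1],[0,0.5,0.19,0.04,-1],[0,0.8,0.19,0.07,-1],[0,1,0.19,0.07,-1],[0,1,0.19,0.07,-1]])

```text
time: 5.8
tool_pos: [0.5673, -0.1209, 0.0572]
tool_rot: [-3.14, -0.002, 1.775]
contact_force: [0.2, -0.6, -8.5]
opening: 0.0316
grip_force: 40.0
```

Emit:
jog_arm(plan=[[0,0.2,0,0,-1],[0,0.5,0,0,-1],[0,0.8,0,0,-1],[0,0.9,0,0,-1],[0,0.9,0,0,-1],[0,0.9,0,0,-1]])

```text
time: 6.4
tool_pos: [0.5682, -0.0525, 0.0575]
tool_rot: [3.141, 0.001, 1.774]
contact_force: [0.2, 0.0, -8.5]
opening: 0.0318
grip_force: 40.0
```

```bash
python3 - <<'E'
from h import *
import pickle
c=cams.calibration("wrist");im=cams.read_camera("wrist");cv2.imwrite("pics/w3.png",im);pickle.dump(c,open("w3.pkl","wb"))
print(readout.observe()["tool_pos"],readout.observe()["grip_force"])
E
```

```text
[ 0.56815417 -0.05275397  0.05749681] 39.97470438480377
```

View pics/w3.png

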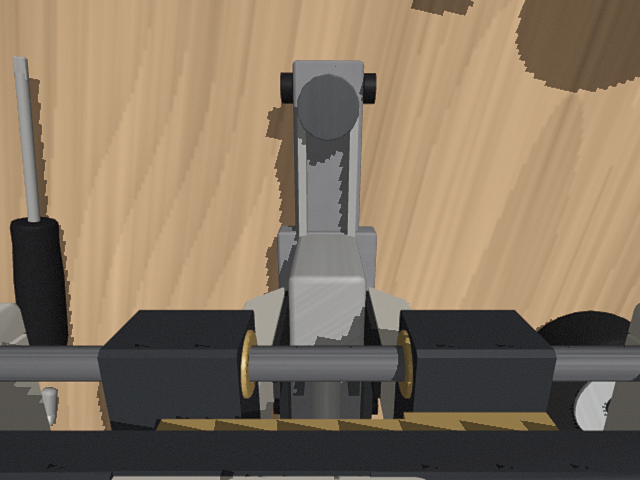

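The wrist view shows the jack held level, with the saddle at (328,106) and the tabs not yet in view. I'll lower it to a 3 mm hover and advance.

Emit:
jog_arm(plan=[[-0.03,0.2,-0.08,0,-1],[-0.07,0.5,-0.15,0,-1],[-0.07,0.75,-0.15,0,-1],[-0.07,0.87,-0.15,0,-1],[-0.07,0.87,-0.15,0,-1],[-0.07,0.87,-0.15,0,-1]])

```text
time: 7.05
tool_pos: [0.5627, 0.017, 0.0456]
tool_rot: [3.141, 0.001, 1.774]
contact_force: [-0.3, -0.6, -8.4]
opening: 0.0317
grip_force: 40.0
```

```bash
python3 - <<'E'
from h import *
import pickle
c=cams.calibration("wrist");im=cams.read_camera("wrist");cv2.imwrite("pics/w4.png",im);pickle.dump(c,open("w4.pkl","wb"))
print(readout.observe()["tool_pos"],readout.observe()["contact_force"])
cv2.imwrite("pics/w4c.png",cv2.resize(im[0:200,200:460],None,fx=3,fy=3,interpolation=cv2.INTER_CUBIC))
E
```

```text
[0.56267498 0.01680438 0.04558742] [-0.54473709  0.5219929  -9.07472895]
```

View pics/w4c.png

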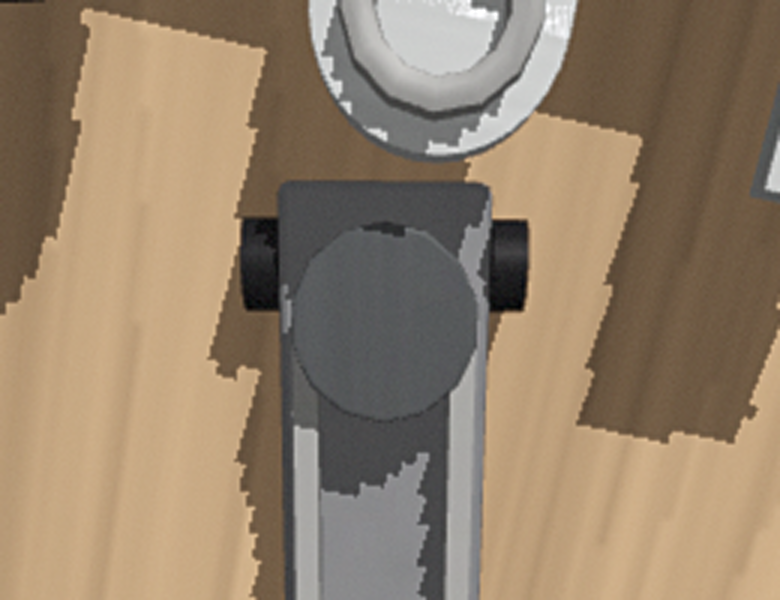

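The crop shows the round tab's outer arc, bottom at (440,160), and the saddle centre at (385,322). I'll fit circles to both on their own planes.

```bash
python3 - <<'E'
from h import *
import pickle
from scipy.optimize import least_squares as ls
c=pickle.load(open("w4.pkl","rb"));im=cv2.imread("pics/w4.png");hsv=cv2.cvtColor(im,cv2.COLOR_BGR2HSV)
m=((hsv[...,1]<70)&(hsv[...,2]>80)).astype(np.uint8);m[56:]=0;m[:,:298]=0;m[:,400:]=0
n,l,st,_=cv2.connectedComponentsWithStats(m);k=1+np.argmax(st[1:,4]);print(st[k])
cs,_=cv2.findContours((l==k).astype(np.uint8),0,cv2.CHAIN_APPROX_NONE)
p=max(cs,key=len)[:,0,:];h=cv2.convexHull(p)[:,0,:];h=h[h[:,1]>2]
def fit(pts,z,r=None):
    X=np.array([plane("",q,z,c)[:2] for q in pts])
    f=lambda a:np.hypot(*(X-a[:2]).T)-(r or a[2])
    s=ls(f,[*X.mean(0),.018],loss="soft_l1",f_scale=.001);return s.x,np.abs(f(s.x)).max()
print(len(h),"tab free",fit(h,.046),"r18",fit(h,.046,.0183))
g=lambda a:[((u+.5)/3-.5+200,(v+.5)/3-.5) for u,v in a]
print("hand",fit(g([(350,118),(385,147),(440,160),(500,143),(545,100),(570,40),(578,5),(310,5)]),.046,.018))
print("ring",fit(g([(342,10),(355,55),(390,97),(440,113),(490,100),(525,60),(545,5)]),.049))
print("saddle",fit(g([(293,325),(477,325),(385,222),(385,420),(322,255),(450,255),(322,392),(450,392)]),.0334))
E
```

```text
[ 302    0   91   55 3656]
22 tab free (array([0.54515294, 0.14092611, 0.01794925]), np.float64(0.00037596629240381485)) r18 (array([0.5450601 , 0.14136216, 0.018     ]), np.float64(0.0004558608356175532))
hand (array([0.54542729, 0.14133495, 0.018     ]), np.float64(0.00040154072479707884))
ring (array([0.54519898, 0.1421281 , 0.01348127]), np.float64(0.00026525954739307217))
saddle (array([0.54594934, 0.10101968, 0.01432655]), np.float64(0.00044500142107873134))
```

Emit:
jog_arm(plan=[[0,0,-0.02,0,-1],[0,0.1,-0.02,0,-1],[-0.01,0.2,-0.02,0,-1],[-0.01,0.3,-0.02,0,-1],[-0.01,0.4,-0.02,0,-1],[-0.01,0.5,-0.02,0,-1],[-0.01,0.5,-0.02,0,-1],[-0.01,0.5,-0.02,0,-1],[-0.01,0.5,-0.035,0,-1],[-0.01,0.5,-0.045,0,-1],[-0.01,0.5,-0.045,0,-1]])

```text
time: 8.2
tool_pos: [0.5617, 0.0575, 0.0422]
tool_rot: [3.141, 0.0, 1.773]
contact_force: [-1.5, 0.8, -4.9]
opening: 0.0317
grip_force: 40.0
```

```bash
python3 - <<'E'
from h import *
import pickle
c=cams.calibration("wrist");im=cams.read_camera("wrist");cv2.imwrite("pics/w5.png",im);pickle.dump(c,open("w5.pkl","wb"))
print(readout.observe()["tool_pos"],readout.observe()["contact_force"])
cv2.imwrite("pics/w5c.png",cv2.resize(im[0:200,200:460],None,fx=3,fy=3,interpolation=cv2.INTER_CUBIC))
E
```

```text
[0.56165404 0.05752431 0.04215744] [-1.81933572  0.30085749 -4.31412078]
```

View pics/w5c.png

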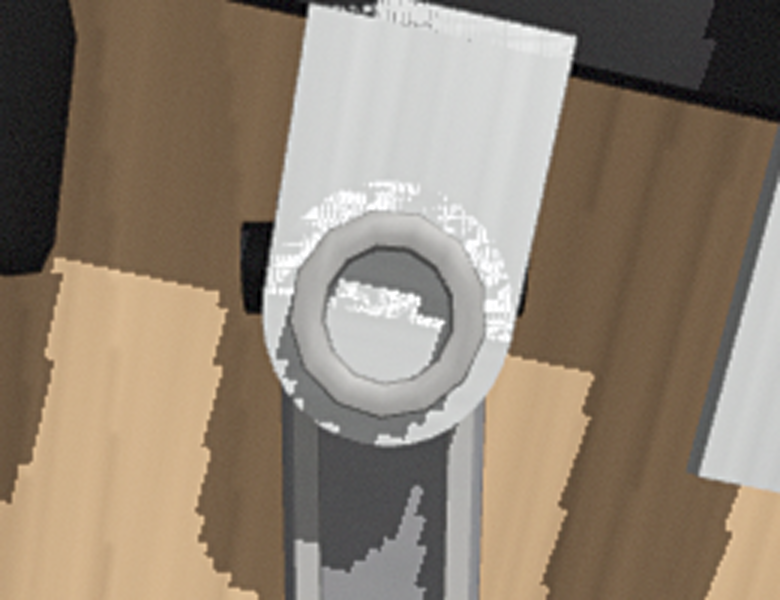

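The ring is centred at (388,313), right over the jack nose. A quick numeric check, since the tool carries the saddle rigidly.

```bash
python3 - <<'E'
from h import *
import pickle
c=pickle.load(open("w5.pkl","rb"))
q=((388.5)/3-.5+200,313.5/3-.5);print([plane("",q,z,c).round(4) for z in(.046,.049)])
# saddle at same image relation as w4 (rigid): pixel (385,322) at z .030+
q=((385.5)/3-.5+200,322.5/3-.5);print(plane("",q,.030,c).round(4))
E
```

```text
[array([0.545 , 0.1427, 0.046 ]), array([0.545 , 0.1426, 0.049 ])]
[0.5448 0.1419 0.03  ]
```

Emit:
jog_arm(plan=[[0,0,0,0,0],[0,0,0,0,0.6],[0,0,0,0,0.6],[0,0,0,0,0.6],[0,0,0,0,0.6],[0,0,0.1,0,0.6],[0,0,0.4,0,0.6],[0,0,0.7,0,0.6],[0,0,1,0,0.6],[0,0,1,0,0.6]])

```text
time: 9.25
tool_pos: [0.5638, 0.0578, 0.1259]
tool_rot: [3.134, 0.002, 1.774]
contact_force: [0.0, -0.9, -0.0]
opening: 0.0733
grip_force: 0.0
```

Emit:
jog_arm(plan=[[0,0,0.4,0,0.6],[0,0,0.8,0,0.6],[0,0,0.8,0,-1],[0.16,-0.8,0.8,0,-1],[0.16,-0.8,0.8,0,-1],[0.16,-0.8,0.8,0,-1],[0.16,-0.8,0.8,0,-1],[0.16,-0.8,0.8,0,-1]])

```text
time: 10.05
tool_pos: [0.5739, -0.0052, 0.1854]
tool_rot: [-3.141, -0.001, 1.774]
contact_force: [0.4, 0.2, 0.1]
opening: 0.0303
grip_force: 0.0
```

Emit:
jog_arm(plan=[[0.16,-0.78,0,0,-1],[0.16,-0.78,0,0,-1],[0.16,-0.78,0,0,-1],[0.16,-0.78,0,0,-1],[0.16,-0.78,0,0,-1]])

```text
time: 10.55
tool_pos: [0.5869, -0.0671, 0.1858]
tool_rot: [-3.141, -0.001, 1.775]
contact_force: [0.3, 0.4, 0.1]
opening: 0.0006
grip_force: 0.0
```

```bash
python3 - <<'E'
from h import *
import pickle
for n in("top","scene"):cv2.imwrite(f"pics/{n}6.png",cams.read_camera(n))
s=readout.observe();print(s["tool_pos"],s["opening"],s["contact_force"])
t=cv2.imread("pics/top6.png")[150:290,200:420];s=cv2.imread("pics/scene6.png")[170:330,240:460]
cv2.imwrite("pics/c6.png",np.vstack([cv2.resize(t,(440,280)),cv2.resize(s,(440,320))]))
E
```

```text
[ 0.58700124 -0.06734448  0.18597665] 0.0004992236761595432 [-0.20736413  0.23147306 -0.03324587]
```

View pics/c6.png

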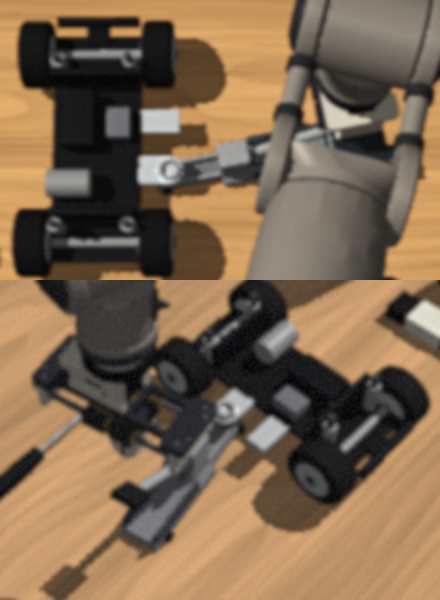

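The jack stands under the round tab. The truck is untouched and the tool is above the pad. That was the last picture I may view, so from here I go by numbers. First I'll go down to the pad and do the trial lift.

Emit:
jog_arm(squeeze=20, plan=[[0.01,-0.02,-0.3,0,-1],[0.01,-0.02,-0.5,0,-1],[0.01,-0.02,-0.62,0,-1],[0.01,-0.02,-0.62,0,-1],[0.01,-0.02,-0.62,0,-1]])

```text
time: 11.15
tool_pos: [0.5883, -0.07, 0.1368]
tool_rot: [3.141, 0.0, 1.774]
contact_force: [0.0, -0.4, 0.4]
opening: 0.0004
grip_force: 0.0
```

Emit:
jog_arm(plan=[[0.01,-0.05,-0.13,0,-1],[0.023,-0.11,-0.26,0,-1],[0.034,-0.17,-0.4,0,-1],[0.034,-0.17,-0.4,0,-1]])

```text
time: 11.55
tool_pos: [0.5912, -0.0855, 0.1033]
tool_rot: [3.141, 0.001, 1.773]
contact_force: [1.8, -1.7, 4.3]
opening: 0.0004
grip_force: 2.3
```

Emit:
jog_arm(plan=[[0.006,-0.03,-0.1,0,-1],[0.01,-0.04,-0.2,0,-1],[0.014,-0.06,-0.3,0,-1],[0.016,-0.07,-0.38,0,-1],[0.016,-0.07,-0.43,0,-1],[0.016,-0.07,-0.45,0,-1],[0.016,-0.07,-0.45,0,-1]])

```text
time: 12.25
tool_pos: [0.593, -0.0904, 0.069]
tool_rot: [3.139, 0.002, 1.773]
contact_force: [0.6, -1.9, 6.7]
opening: 0.0006
grip_force: 2.9
```

Emit:
jog_arm(plan=[[0,0,-0.02,0,-1],[0,0,-0.04,0,-1],[0,0,-0.04,0,-1],[0,0,-0.04,0,-1]])

```text
time: 12.65
tool_pos: [0.5931, -0.0905, 0.0661]
tool_rot: [3.139, 0.002, 1.774]
contact_force: [0.0, -3.3, 6.9]
opening: -0.0001
grip_force: 3.0
```

Emit:
jog_arm(plan=[[0,0,-0.02,0,-1],[0,0,-0.04,0,-1],[0,0,-0.04,0,-1],[0,0,-0.04,0,-1]])

```text
time: 13.05
tool_pos: [0.5932, -0.0906, 0.063]
tool_rot: [3.139, 0.002, 1.774]
contact_force: [1.1, -3.5, 6.3]
opening: 0.0006
grip_force: 3.0
```

The force stays at 6–7 N and shows no hard stop. I'll measure numerically how far the tabs and wheels have risen, comparing pictures before and now.

```bash
cat > rise.py <<'E'
from h import *
ref=cv2.imread("pics/scene0.png");now=cams.read_camera("scene");cv2.imwrite("pics/now%.2f.png"%readout.observe()["time"],now)
c=cams.calibration("scene");T=np.linalg.inv(c["world_from_camera"])
def proj(p):
    q=c["K"]@(T[:3,:3]@p+T[:3,3]);return q[:2]/q[2]
def shift(x0,y0,w=11,s=14):
    x0,y0=int(round(x0)),int(round(y0));t=ref[y0-w:y0+w+1,x0-w:x0+w+1];r=now[y0-w-s:y0+w+s+1,x0-w-s:x0+w+s+1]
    k=4;t,r=[cv2.resize(a,None,fx=k,fy=k,interpolation=cv2.INTER_CUBIC) for a in(t,r)]
    m=cv2.matchTemplate(r,t,cv2.TM_CCOEFF_NORMED);_,v,_,l=cv2.minMaxLoc(m);return np.array(l)/k-s,v
for n,(u,v),z in[("ring",(353,235),.046),("sq",(374,246),.046),("hubB",(395,269),.045),("hubA",(326,217),.045),("jackspare",(350,350),.04)]:
    p=plane("scene",(u,v),z);up=proj(p+[0,0,.01])-proj(p);d,q=shift(u,v)
    print(n,"shift",d,"score %.2f"%q,"rise mm %.1f"%(10*d@up/(up@up)),"side px %.1f"%((d[0]*up[1]-d[1]*up[0])/np.hypot(*up)))
print(readout.observe()["tool_pos"],readout.observe()["contact_force"])
E
python3 rise.py
```

```text
ring shift [ 0.5 -2.5] score 0.96 rise mm 11.2 side px -0.4
sq shift [ 0.25 -2.25] score 0.99 rise mm 10.2 side px -0.0
hubB shift [ 0.5 -2.5] score 0.96 rise mm 11.7 side px -0.1
hubA shift [ 1.   -1.25] score 0.59 rise mm 5.3 side px -1.0
jackspare shift [0. 0.] score 1.00 rise mm 0.0 side px -0.0
[ 0.5931171  -0.09060283  0.06294462] [ 0.61689508 -2.60373223  6.92766363]
```

```bash
cat >> rise.py <<'E'
ref=cv2.imread("pics/scene6.png")
for u,v in[(316,291),(322,284),(334,272)]:
    d,q=shift(u,v,7,12);p=plane("scene",(u,v),.012);print("jack",d,"%.2f"%q,((plane("scene",(u+d[0],v+d[1]),.012)-p)*1e3).round(1))
E
python3 rise.py|grep jack; python3 - <<'E'
import cv2,glob
print(glob.glob("pics/now*"))
E
```

```text
jackspare shift [0. 0.] score 1.00 rise mm 0.0 side px -0.0
jack [  3. -12.] 0.44 [-20.2  31.2   0. ]
jack [-3.75 -9.75] 0.56 [-28.4  14.6   0. ]
jack [-3.25  8.5 ] 0.57 [ 12.2 -25.    0. ]
['pics/now13.15.png', 'pics/now13.10.png']
```

Emit:
jog_arm(plan=[[0,0,-0.03,0,-1],[0,0,-0.06,0,-1],[0,0,-0.06,0,-1]])

```text
time: 13.45
tool_pos: [0.5932, -0.0907, 0.058]
tool_rot: [3.139, 0.002, 1.774]
contact_force: [1.2, -3.0, 6.4]
opening: 0.0005
grip_force: 3.1
```

```bash
python3 rise.py
```

```text
ring shift [ 0.25 -2.75] score 0.95 rise mm 12.3 side px -0.2
sq shift [ 0.5  -2.75] score 0.99 rise mm 12.5 side px -0.3
hubB shift [ 0.75 -2.75] score 0.94 rise mm 13.0 side px -0.3
hubA shift [ 1.   -1.75] score 0.55 rise mm 7.5 side px -1.1
jackspare shift [0. 0.] score 1.00 rise mm 0.0 side px -0.0
[ 0.59324256 -0.09065806  0.05811229] [ 0.48564355 -3.77933964  6.18386309]
jack [  3.5 -11. ] 0.48 [-17.1  29.9   0. ]
jack [-4.   -8.75] 0.50 [-26.7  11.9   0. ]
jack [0.5 5. ] 0.58 [ 11.8 -10.4   0. ]
```

Emit:
jog_arm(plan=[[0,0,-0.03,0,-1],[0,0,-0.06,0,-1],[0,0,-0.06,0,-1]])

```text
time: 13.8
tool_pos: [0.5933, -0.0908, 0.0532]
tool_rot: [3.139, 0.003, 1.773]
contact_force: [1.2, -3.5, 5.7]
opening: 0.0002
grip_force: 3.2
```

Emit:
jog_arm(plan=[[0,0,-0.03,0,-1],[0,0,-0.05,0,-1],[0,0,-0.05,0,-1]])

```text
time: 14.1
tool_pos: [0.5933, -0.0909, 0.0493]
tool_rot: [3.139, 0.003, 1.773]
contact_force: [1.0, -3.7, 6.3]
opening: 0.0005
grip_force: 3.3
```

```bash
python3 rise.py; python3 - <<'E'
import sys;sys.path.insert(0,".")
from h import *
cv2.imwrite("pics/top7.png",cams.read_camera("top"))
a=cv2.imread("pics/top6.png");b=cv2.imread("pics/top7.png")
for n,(u,v) in {"block":(316,227),"beam":(300,233)}.items():
    t=a[v-8:v+9,u-8:u+9];r=b[v-16:v+17,u-16:u+17];t,r=[cv2.resize(x,None,fx=4,fy=4,interpolation=cv2.INTER_CUBIC) for x in(t,r)]
    _,s,_,l=cv2.minMaxLoc(cv2.matchTemplate(r,t,cv2.TM_CCOEFF_NORMED));print(n,np.array(l)/4-8,round(s,2))
E
```

```text
ring shift [ 0.5  -3.75] score 0.96 rise mm 16.8 side px -0.4
sq shift [ 0.5  -3.25] score 0.99 rise mm 14.8 side px -0.2
hubB shift [ 0.75 -3.75] score 0.92 rise mm 17.6 side px -0.2
hubA shift [ 1.25 -2.5 ] score 0.52 rise mm 10.8 side px -1.3
jackspare shift [0. 0.] score 1.00 rise mm 0.0 side px -0.0
[ 0.59335243 -0.09092783  0.04938138] [ 0.79377434 -4.3772411   7.07988383]
jack [ 3.75 -9.  ] 0.60 [-12.2  26.    0. ]
jack [-8.75  6.75] 0.44 [ -2.  -30.1   0. ]
jack [0.5 7.5] 0.56 [ 17.2 -16.    0. ]
block [0.25 0.  ] 0.99
beam [ 0.75 -0.25] 0.88
```

Emit:
jog_arm(plan=[[0,0,-0.02,0,-1],[0,0,-0.04,0,-1],[0,0,-0.04,0,-1]])

```text
time: 14.5
tool_pos: [0.5934, -0.0911, 0.0462]
tool_rot: [3.138, 0.003, 1.773]
contact_force: [0.3, -5.4, 7.0]
opening: 0.0007
grip_force: 3.4
```

Emit:
jog_arm(plan=[[0,0,-0.02,0,-1],[0,0,-0.03,0,-1],[0,0,-0.03,0,-1]])

```text
time: 14.8
tool_pos: [0.5934, -0.0912, 0.0438]
tool_rot: [3.138, 0.003, 1.773]
contact_force: [0.8, -5.6, 7.2]
opening: 0.0001
grip_force: 3.4
```

```bash
python3 rise.py | head -4; python3 - <<'E'
import sys;sys.path.insert(0,".")
from h import *
# what differs from tip geometry: crop wrist view stats around pad region
im=cams.read_camera("wrist");cv2.imwrite("pics/w8.png",im)
s=readout.observe();print(s["torque"],s["tool_rot"])
E
```

```text
ring shift [ 0.5 -4. ] score 0.95 rise mm 17.9 side px -0.4
sq shift [ 0.75 -3.75] score 0.99 rise mm 17.1 side px -0.4
hubB shift [ 1. -4.] score 0.91 rise mm 18.9 side px -0.4
hubA shift [ 1.  -3.5] score 0.51 rise mm 15.2 side px -1.1
[-1.00371059 -0.16223634 -0.01699087] [3.13830086 0.00327451 1.77347507]
```

Emit:
jog_arm(plan=[[0,0,-0.02,0,-1],[0,0,-0.04,0,-1],[0,0,-0.04,0,-1]])

```text
time: 15.2
tool_pos: [0.5936, -0.0913, 0.0418]
tool_rot: [3.138, 0.004, 1.774]
contact_force: [-2.0, -4.2, 13.5]
opening: 0.0005
grip_force: 6.8
```

```bash
python3 rise.py | head -4
```

```text
ring shift [ 0.5  -4.25] score 0.95 rise mm 19.0 side px -0.4
sq shift [ 0.75 -4.  ] score 0.99 rise mm 18.2 side px -0.4
hubB shift [ 1.  -4.5] score 0.90 rise mm 21.2 side px -0.3
hubA shift [ 1.  -3.5] score 0.52 rise mm 15.2 side px -1.1
```

Emit:
jog_arm(plan=[[0,0,-0.02,0,-1],[0,0,-0.02,0,-1],[0,0,-0.02,0,-1],[0,0,-0.02,0,-1]])

```text
time: 15.65
tool_pos: [0.5937, -0.0913, 0.0414]
tool_rot: [3.137, 0.004, 1.774]
contact_force: [-4.2, -4.6, 22.2]
opening: 0.0005
grip_force: 10.9
```

Emit:
jog_arm(plan=[[0,0,0.1,0,-1],[0,0,0.2,0,-1],[0,0,0.3,0,-1],[0,0.02,0.4,0,-1],[0,0.03,0.5,0,-1],[0,0.05,0.6,0,-1],[0,0.08,0.7,0,-1],[0,0.1,0.8,0,-1],[0,0.12,0.9,0,-1],[0,0.12,1,0,-1]])

```text
time: 16.65
tool_pos: [0.592, -0.08, 0.1184]
tool_rot: [-3.142, 0.001, 1.774]
contact_force: [1.0, -0.0, 0.8]
opening: 0.0006
grip_force: 0.0
```

Emit:
jog_arm(plan=[[-0.02,0.06,0.2,0,-1],[-0.04,0.1,0.4,0,-1],[-0.04,0.14,0.6,0,-1],[-0.04,0.14,0.7,0,-1],[-0.04,0.14,0.7,0,-1],[-0.04,0.14,0.7,0,-1],[-0.04,0.14,0.7,0,-1],[-0.04,0.14,0.7,0,-1],[-0.04,0.14,0.7,0,-1],[-0.04,0.14,0.7,0,-1]])

```text
time: 17.65
tool_pos: [0.5887, -0.0686, 0.1735]
tool_rot: [-3.141, -0.0, 1.774]
contact_force: [-0.2, -0.7, -0.6]
opening: 0.0004
grip_force: 0.0
```

```bash
python3 rise.py | head -6; python3 - <<'E'
import sys;sys.path.insert(0,".")
from h import *
cv2.imwrite("pics/top9.png",cams.read_camera("top"));cv2.imwrite("pics/scene9.png",cams.read_camera("scene"))
def m(a,b,pts):
  a=cv2.imread("pics/"+a);b=cv2.imread("pics/"+b)
  for n,(u,v) in pts.items():
    t=a[v-7:v+8,u-7:u+8];r=b[v-15:v+16,u-15:u+16];t,r=[cv2.resize(x,None,fx=4,fy=4,interpolation=cv2.INTER_CUBIC) for x in(t,r)]
    _,s,_,l=cv2.minMaxLoc(cv2.matchTemplate(r,t,cv2.TM_CCOEFF_NORMED));print(n,np.array(l)/4-8,round(s,2))
m("top6.png","top9.png",{"block":(316,227),"beam":(300,233),"ring":(284,236),"sq":(280,210)})
m("scene6.png","scene9.png",{"pad":(302,277),"rear":(316,291),"ring":(356,234)})
E
```

```text
ring shift [-1.    0.25] score 0.92 rise mm -1.3 side px 1.0
sq shift [-1.    0.25] score 1.00 rise mm -1.5 side px 1.0
hubB shift [-1.25  0.5 ] score 0.98 rise mm -3.2 side px 1.2
hubA shift [-1.  0.] score 0.65 rise mm 0.2 side px 1.0
jackspare shift [0. 0.] score 1.00 rise mm 0.0 side px -0.0
[ 0.58868732 -0.06862498  0.17361527] [-0.47732242 -0.16174653  0.29382333]
block [0. 0.] 1.0
beam [0.5 0. ] 0.99
ring [1.  0.5] 0.98
sq [1.75 0.5 ] 0.99
pad [0. 0.] 1.0
rear [0. 0.] 0.99
ring [-1.    0.25] 0.97
```

The trial lift reached its stop at 22 N. The wheels are down again, the jack hasn't moved, and the truck crept only about 3 mm from its own tilting. For the second stroke I'll press in small steps, slightly nearer the hinge.

Emit:
jog_arm(plan=[[-0.01,0.03,-0.25,0,-1],[-0.01,0.03,-0.45,0,-1],[-0.01,0.03,-0.45,0,-1],[-0.01,0.03,-0.45,0,-1]])

```text
time: 18.2
tool_pos: [0.5881, -0.0663, 0.1381]
tool_rot: [3.142, 0.0, 1.774]
contact_force: [0.4, 0.4, 0.5]
opening: 0.0001
grip_force: 0.0
```

Emit:
jog_arm(plan=[[0,-0.01,-0.05,0,-1],[0,-0.02,-0.1,0,-1],[0,-0.02,-0.1,0,-1]])

```text
time: 18.5
tool_pos: [0.5878, -0.0679, 0.1296]
tool_rot: [-3.141, -0.0, 1.774]
contact_force: [0.4, -0.1, 0.2]
opening: 0.0004
grip_force: 0.0
```

Emit:
jog_arm(plan=[[0.005,-0.04,-0.08,0,-1],[0.01,-0.06,-0.15,0,-1],[0.01,-0.06,-0.15,0,-1]])

```text
time: 18.8
tool_pos: [0.5882, -0.0728, 0.1167]
tool_rot: [-3.14, -0.001, 1.773]
contact_force: [-1.2, -0.9, -0.4]
opening: 0.0004
grip_force: 0.0
```

Emit:
jog_arm(plan=[[0,0,-0.05,0,-1],[0,0,-0.1,0,-1],[0,0,-0.1,0,-1]])

```text
time: 19.1
tool_pos: [0.589, -0.0726, 0.1098]
tool_rot: [3.141, 0.0, 1.774]
contact_force: [1.3, 0.2, 2.8]
opening: 0.0001
grip_force: 1.4
```

```bash
python3 - <<'E'
import sys;sys.path.insert(0,".")
from h import *
im=cams.read_camera("scene");c=cams.calibration("scene");T=np.linalg.inv(c["world_from_camera"]);s=readout.observe();print(s["tool_pos"],s["contact_force"])
pr=lambda p:(lambda q:(q[:2]/q[2]).round(1))(c["K"]@(T[:3,:3]@np.array(p)+T[:3,3]))
print("tcp",pr(s["tool_pos"]),"pad exp",pr([.5876,-.0689,.130]),"pad down",pr([.5918,-.0895,.068]))
g=cv2.cvtColor(im,cv2.COLOR_BGR2GRAY)
for v in range(256,300,2):print(v," ".join("%3d"%g[v,u] for u in range(284,330,2)))
E
```

```text
[ 0.58900959 -0.07246176  0.1100271 ] [0.87546392 1.22431712 3.06124172]
tcp [304.9 280.8] pad exp [305.1 275. ] pad down [301.6 294.9]
256  99  49  28  27  35  47  77  86  92  96  83  42  36  26  34  23  15  36  96 119  70  63  54
258  24  20  21  24  27  26  37  49  71  96  74  44  29  39  46  32  20  70 148 152  83  50  56
260  23  23  21  22  24  29  33  26  32  49  40  40  38  47  37  30  41 125 157  92  61  93  73
262  33  19  17  25  16  34  43  21  19  25  24  34  45  45  43  30  92 154 140  87 126 124  61
264 110  57  24  17  25  45  31  21  25  13  25  28  25  31  39  45 109 151 134 150 148  83  46
266 166 146  97  47  20  44  17  21  23  17  24  16  18  26  24  29  56  86 130 149  92  45  42
268 165 162 157 134  89  75  28  22  28  17  21  31  46  53  67  72  42  37  57  64  40  41  43
270 166 163 163 162 152 131  69  21  21  20  24  41  53  65 108 154 126  58  35  48  39  44  40
272 165 160 158 157 158 159 126  68  39  17  29  52  50  40  72 134 132  77  41  43  47  43  46
274 157 156 157 155 163 167 133  78  77  40  35  55  82  79  51  76  80  54  39  45  38  47  69
276 
[... 447 characters left out ...]
  85  86 113 119 100  88  99
286 160 167 174 175 172 168 163 166 169 130  43  34  51  73 108 124 119 124 125 123  97  90 101
288 172 175 175 173 164 160 166 170 153  70  28  51  82 108 124 124 125 125 126 117  81  74  73
290 174 172 171 165 164 165 170 167 111  37  42  88 119 125 126 126 127 124 125 100  58  54  82
292 174 169 166 165 166 168 171 124  69  45  87 114 126 121 127 128 130 131 113  74  54  77 118
294 167 165 162 165 169 177 151  90  70  62 107 125 124 127 127 128 128 113  77  55  58 106 157
296 164 162 164 170 175 156  99  75  68  57  72 103 121 125 129 127 121  90  53  56  46  96 153
298 160 166 174 171 153 112  74  70  71  71  60  63  76 100 123 125  90  53  53  54  16  91 155
```

The finger tips really sit about 20 mm above the reported TCP, so contact at 0.110 is normal and the stop at 0.042 is consistent. Second stroke now.

Emit:
jog_arm(plan=[[0.01,-0.04,-0.08,0,-1],[0.015,-0.07,-0.16,0,-1],[0.02,-0.1,-0.24,0,-1],[0.025,-0.13,-0.32,0,-1],[0.03,-0.15,-0.4,0,-1],[0.03,-0.17,-0.48,0,-1],[0.035,-0.18,-0.56,0,-1],[0.04,-0.19,-0.64,0,-1],[0.04,-0.2,-0.72,0,-1],[0.04,-0.2,-0.8,0,-1],[0.04,-0.2,-0.85,0,-1],[0.04,-0.2,-0.85,0,-1]])

```text
time: 20.35
tool_pos: [0.5933, -0.0907, 0.0424]
tool_rot: [3.139, 0.004, 1.774]
contact_force: [1.0, -5.7, 7.5]
opening: 0.0005
grip_force: 3.6
```

Emit:
jog_arm(plan=[[0,0,-0.02,0,-1],[0,0,-0.03,0,-1],[0,0,-0.03,0,-1],[0,0,-0.03,0,-1]])

```text
time: 20.75
tool_pos: [0.5935, -0.0907, 0.0417]
tool_rot: [3.138, 0.004, 1.774]
contact_force: [-2.4, -4.3, 16.2]
opening: 0.0003
grip_force: 8.0
```

At the stop with 16 N. I'll verify the lift and that the truck and jack are in place.

```bash
python3 rise.py | head -6; python3 - <<'E'
import sys;sys.path.insert(0,".")
from h import *
cv2.imwrite("pics/top10.png",cams.read_camera("top"))
a=cv2.imread("pics/top6.png");b=cv2.imread("pics/top10.png")
for n,(u,v) in {"block":(316,227),"ring":(284,236),"sq":(280,210),"farwheel":(219,271)}.items():
    t=a[v-7:v+8,u-7:u+8];r=b[v-15:v+16,u-15:u+16];t,r=[cv2.resize(x,None,fx=4,fy=4,interpolation=cv2.INTER_CUBIC) for x in(t,r)]
    _,s,_,l=cv2.minMaxLoc(cv2.matchTemplate(r,t,cv2.TM_CCOEFF_NORMED));print(n,np.array(l)/4-8,round(s,2))
c=cams.calibration("top");T=np.linalg.inv(c["world_from_camera"])
pr=lambda p:(lambda q:q[:2]/q[2])(c["K"]@(T[:3,:3]@np.array(p)+T[:3,3]))
print("px for +17mm z at ring",pr([.545,.141,.063])-pr([.545,.141,.046]),"px for -3mm y",pr([.545,.138,.046])-pr([.545,.141,.046]))
E
```

```text
ring shift [-0.75 -3.75] score 0.95 rise mm 16.6 side px 0.9
sq shift [-0.5  -3.75] score 0.99 rise mm 16.6 side px 0.8
hubB shift [-0.25 -4.  ] score 0.90 rise mm 18.0 side px 0.9
hubA shift [-1.   -9.25] score 0.46 rise mm 40.8 side px 0.7
jackspare shift [0. 0.] score 1.00 rise mm 0.0 side px -0.0
[ 0.59347669 -0.09070391  0.0416812 ] [-2.76665179 -4.48310896 16.47276467]
block [0.25 0.  ] 0.98
ring [ 0.  -0.5] 0.97
sq [-1.   -0.75] 0.99
farwheel [0. 1.] 0.97
px for +17mm z at ring [-0.47070331 -1.08310621] px for -3mm y [1.14925337 0.00601161]
```

```bash
python3 -c "
from cell import ticket;print(ticket.hand_in())"
```

```text
the job is handed in; nothing more can be done
None
```

The job is handed in at about 21 s: the jack stands released under the round tab, the trial lift and return were done, and the handle is now held at its stop with the tab raised about 17 mm; the tyre_a wheel could not be measured directly, only inferred from both tabs rising equally, and the truck crept about 3 mm towards the jack during the trial lift, leaving the lift point within about 2 mm of the saddle centre.

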